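# Set up a microscope pillar stand on its granite slab and level it until it no longer rocks

## Task

Lift the microscope's pillar stand by its pillar and set it down gently on the granite slab: about in the middle, square with the slab, pillar to the far side (away from you); let go of it. Then turn the stand's black levelling screw until all four feet carry weight, so that the stand no longer rocks on its feet, neither with the screw's foot in the air nor jacked up on it. Leave the other things on the bench as they are.

Things in the scene. Friction and masses are not known exactly. Their poses are not given: they have to be found in the camera images.
- stand: loose pillar stand of a stereo microscope, 0.9 kg: ivory base plate 190 (x) x 150 (y) x 10 mm with a white round stage plate, four feet, upright chrome pillar. Origin under the plate's centre at the height of the (unloaded) soles; x points to the back (pillar end), y to the left, where the levelling screw is. The plate lies 14 to 24 mm above the origin
- stand_plate (a point): centre of the stand's base plate, half-way through its thickness, 19 mm above the soles; axes as stand
- stand_pillar (a point): where to take the stand: on the axis of its upright chrome pillar (25 mm diameter, 36 mm behind the plate's centre), 165 mm above the soles, 25 mm below the pillar's top end; bare down to a black collar whose top is 102 mm above the soles. Centre of mass about 20 mm in front of the pillar: a grip closing along the stand's x holds it best against nodding. Axes as stand
- knob_grip (a point): centre of the black knob (35 mm diameter, 24 mm tall, axis vertical, white line on top) of the levelling screw at the stand's front left corner, 74 mm in front of and 54 mm left of the plate's centre. With the screw right, its underside is 12 mm above the plate and its centre 48 mm above the soles; it rises and sinks with the screw. Light friction (0.04 N m), stays where it is left
- level_knob (a joint): turn of the levelling screw (rad), growing clockwise seen from above; clockwise drives knob and foot down 0.95 mm per rad (6 mm a turn). At 0 (within about 0.8) on a flat surface all four feet share the weight; below, its foot hangs in the air and the corner dips when pressed; above, it jacks the stand off another foot. Starts at -4.4 to -2.6; range -6.3 to 4.4
- level_foot: the foot of the levelling screw, a round pad 24 mm in diameter under the knob, hidden below the plate; origin in the middle of its sole
- foot_front_right: soft rubber foot 20 mm in diameter at the stand's front right corner; yields 0.33 mm per N, up to 4 mm; origin in the middle of its sole
- foot_back_left: the same soft rubber foot at the back left corner
- foot_back_right: the same soft rubber foot at the back right corner
- slab: dark granite slab 250 (x) x 210 (y) x 30 mm, fixed on the bench; origin at the centre of its underside, x away from the robot (to its far side)
- slab_top (a point): centre of the slab's flat top face, 30 mm above the bench; axes as slab
- jar: bystander: small clear jar with a black cap, 48 mm diameter, 62 mm tall, near the robot between slab and stand; origin at its underside
- bottle_orange: bystander: amber reagent bottle with an orange cap, 72 mm diameter, 155 mm tall, to the left or right of slab and stand; origin at its underside
- bottle_clear: bystander: clear glass bottle with a blue cap, 80 mm diameter, 150 mm tall, to the left or right of slab and stand; origin at its underside
- petri_stack: bystander: stack of three Petri dishes, 91 mm diameter, 48 mm tall, on the right; origin at its underside
- slide_rack: bystander: white rack of glass slides 75 x 200 mm, 31 mm tall, on the left; origin at its underside
- probe: bystander: white probe 137 mm long, 10 mm thick, lying in front on the right; origin under its middle
Not all that is in view belongs to the job. What is shaped like the stand but orange is not meant.

How it is judged (in metres and radians):
On the way:
1. the stand stands on the slab on its rubber feet, about in the middle and square, pillar at the far side, and is let go (contact force between each of foot_front_right, foot_back_left, foot_back_right and slab above 0.3 N and horizontal distance between stand_plate and slab_top below 0.035 m and angle between the x axis of stand and the x axis of slab, either way round below 0.25 rad and x of stand_pillar in the frame of slab above 0 m and contact force between the fingers and stand below 0.05 N), for 0.2 s.
At the end, for the whole second after the job is handed in: The stand rests still on the slab and each of its four feet presses on the slab with more than 0.5 N; plate centre within 35 mm of the slab's centre, square with it within 0.25 rad (14 degrees), pillar at the far side (contact force between each of level_foot, foot_front_right, foot_back_left, foot_back_right and slab above 0.5 N and horizontal distance between stand_plate and slab_top below 0.035 m and angle between the x axis of stand and the x axis of slab, either way round below 0.25 rad and x of stand_pillar in the frame of slab above 0 m and linear speed of stand below 0.02 m/s); the robot touches nothing.
It fails at once if the stand is tipped by more than 0.4 rad (angle between stand's own z axis and vertical above 0.4 rad).
It fails at once if the stand is dropped (over 0.35 m/s within 30 mm of standing on the slab) or banged onto the slab (over 60 N) (contact force between stand and slab above 60 N or (linear speed of stand above 0.35 m/s and horizontal distance between stand_plate and slab_top below 0.1 m and z of stand_plate in the frame of slab_top below 0.049 m)).
It fails at once if a bystander is shoved by more than 30 mm (distance of any of jar, bottle_orange, bottle_clear, petri_stack, slide_rack, probe from where it was at the start of the episode above 0.03 m).
It also fails if it takes over 72 s, if anything falls off the work surface, if the arm or the gripper's body presses on something with over 40 N, if the wrist force passes 120 N, or if a joint passes its speed limit or range.

## Robot

A 7-joint arm with a two-finger parallel gripper is mounted at the origin on the work surface. World frame = base frame: x ahead of the robot, y to its left, z up, the work surface at z = 0. Lengths are in mm, angles in rad, forces in N, time in s.
With the tool pointing down it reaches from about 425 to 875 mm from the base axis. Payload 8.4 kg.
Tool frame: the origin (TCP) lies on the mounting face of the last link; the fingertips stand 173 mm ahead of it and the grasp point (between the pads) lies 155 mm ahead of it; z points along the fingers, y is the direction in which the jaws open and shut (so a half turn about z gives the same grasp; the last joint's range is limited). The gripper opens to 85 mm and grips with 20 to 120 N. Pads are 22 mm wide; open, the fingers measure 114 mm over their backs; the gripper's body (76 mm by 85 mm) begins 54 mm behind the grasp point. The pads swing forward as they close: fully open they stand 13 mm farther back than shut.
Start: joints at [1.049, 0.333, 0.04, 1.465, -0.013, 1.343, -0.059], TCP at [266.682, -592.751, 404.708] pointing down, gripper open.
Joint ranges: [-2.58, 2.58], [-0.38, 2.09], [-1.3, 1.39], [0.25, 2.4], [-1.5, 4.64], [0.08, 2.09], [-2.65, 2.65]. Speed limits (rad/s): [2.22, 2.22, 2.79, 2.79, 3.14, 3.14, 3.14].

## Interface

Orientations are given as [roll, pitch, yaw] about the fixed x, y, z axes, in that order (R = Rz(yaw) Ry(pitch) Rx(roll)).
In Python, from rig import robot, viewer, finish_job gives the robot as it stands.
- The arm moves only by the shell command python3 -m crank 'ROWS' [FORCE]. ROWS is JSON, one flat list of numbers, 5 for each row, row after row: the opening, from 0 (shut) to 1 (fully open), then the shift along the world's x, y, z in mm, then the turn about the world's z in rad. In form: [gripper, tx, ty, tz, roll, gripper, tx, ty, tz, roll, ...]. A call has 1 to 20 rows; each row shifts and turns the commanded pose from where the row before left it; what a row does not reach is not made up. A row lasts 1/12 s, in which the tool goes at most 41.7 mm and 7.16 degrees, less where a joint would pass 70% of its speed; a pose out of reach is approached as far as the arm can. A call with a gripper value outside its range is refused whole. The fingers move at their own pace and stop on an object; FORCE is the grip in N (left out, the last holds). Time passes only in rows, so rows that do not move let the fingers close. It gives the time, the measured TCP pose, the force and the opening at its end, in the units of the state.
- robot.observe(): the state, without advancing time (a new reading comes with each control period).
- viewer.read_camera(name): name is "scene" or "top"; returns a dict with "image" (420x560x3 uint8, blue, green, red), "fx", "fy", "cx", "cy" (pixels), "position" and "rotation" of the camera in the world. Camera axes: x right, y up, looking along -z (the intrinsics and any distortion apply to the point x, -y, -z); pixel columns grow to the right and rows downward; lengths in mm; the calibration is good to about 2 mm. A picture is of the moment at which its call begins. There is no depth.
- finish_job(): hands the job in, once; it reports no verdict.
The state is a dict: "time_s": time; "q": joint angles; "joint_velocities": joint speeds; "tau": joint torques, N m; "tcp_pos": TCP position; "ee_rot": TCP orientation; "force": force on the tool from outside, world axes, zero at the start; "ft_torque": the same for the moment, N m; "gripper_width": opening from 0.0 (shut) to 1.0 (fully open).
Only numpy, scipy, OpenCV 4.12 (cv2) and the standard library are available. Lean on these libraries where they do the work, as an engineer would, in place of code of your own. Each camera call takes 0.05 s, during which the arm holds its last target.

## Working session

There is one attempt and no reset: what is moved stays moved. The work goes in short steps, Python scripts to look and compute and a shell command to move; the robot and the scene stay as the last step left them, time stands still between calls to the robot, and variables do not carry over. Pictures are saved under pics/ and viewed, and the job is handed in when it is done.

```bash
ls; mkdir -p pics; python3 - <<'E'
from rig import robot, viewer
import cv2
s=robot.observe();print(s)
for n in("scene","top"):
    c=viewer.read_camera(n);cv2.imwrite(f"pics/{n}0.png",c["image"]);print(n,{k:v for k,v in c.items() if k!="image"})
E
```

```text
pics
{'time_s': 0.0, 'q': array([ 1.04877284,  0.33391573,  0.03986388,  1.4662526 , -0.01337831,
        1.34328261, -0.05845187]), 'joint_velocities': array([-0.00128795, -0.00034263,  0.00052632, -0.00057771,  0.00083915,
        0.00178056, -0.00039843]), 'tau': array([ 3.91157500e-04, -6.58555198e+01,  1.36557888e+00, -4.05564415e+01,
        1.66883884e-02,  1.24891711e-02,  1.04839597e-05]), 'tcp_pos': array([ 266.64426401, -592.60887226,  403.82692189]), 'ee_rot': array([-3.14000495e+00,  1.26357144e-04,  4.22869016e-01]), 'force': array([-0.37766491, -0.25115494, -0.68649216]), 'ft_torque': array([-0.04226693,  0.02573388,  0.0208181 ]), 'gripper_width': 1.0021057561108637}
scene {'fx': 450.7360521679334, 'fy': 450.7360521679334, 'cx': 277.1968420057975, 'cy': 208.33185041016523, 'position': array([1028.25836371, -913.12715246, 1026.29024954]), 'rotation': array([ 0.8658709 , -0.01895787,  0.55694121])}
top {'fx': 528.5419579721786, 'fy': 528.5419579721786, 'cx': 276.5315566081916, 'cy': 209.11153827807124, 'position': array([ 371.06653084,   25.64422173, 1465.2031449 ]), 'rotation': array([ 0.07242079, -0.00397406, -1.54970849])}
```

View pics/scene0.png

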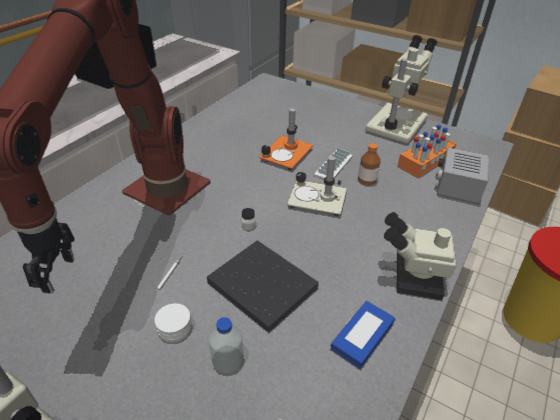

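View pics/top0.png

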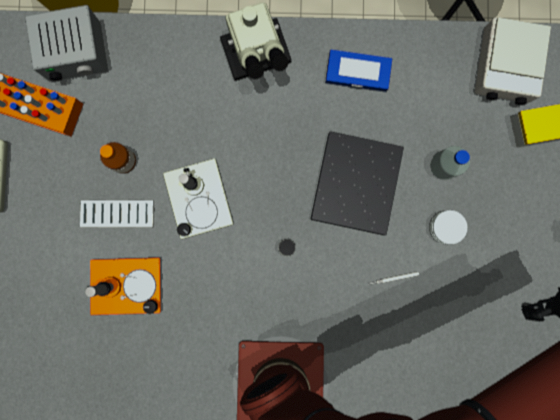

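```bash
python3 - <<'E'
import cv2,numpy as np
t=cv2.imread("pics/top0.png");s=cv2.imread("pics/scene0.png")
a=cv2.resize(t[145:245,150:250],(600,600),interpolation=cv2.INTER_CUBIC)
cv2.imwrite("pics/c1.png",a)
cv2.imwrite("pics/c2.png",cv2.resize(s[145:220,275:375],(800,600),interpolation=cv2.INTER_CUBIC))
cv2.imwrite("pics/c3.png",cv2.resize(t[122:242,300:420],(600,600),interpolation=cv2.INTER_CUBIC))
E
```

```text
(no output)
```

View pics/c1.png

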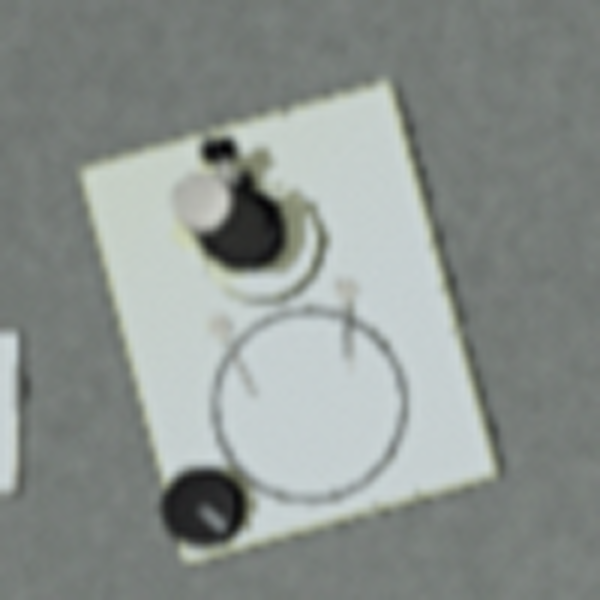

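View pics/c2.png

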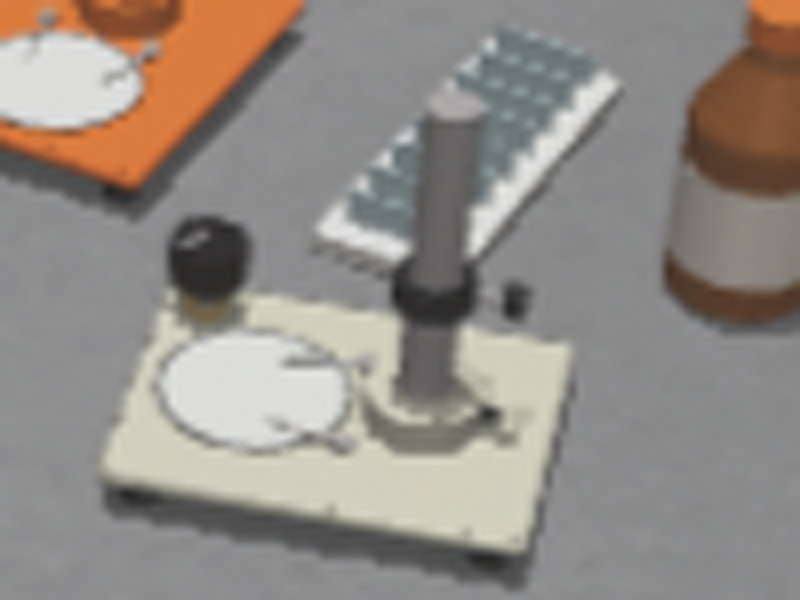

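View pics/c3.png

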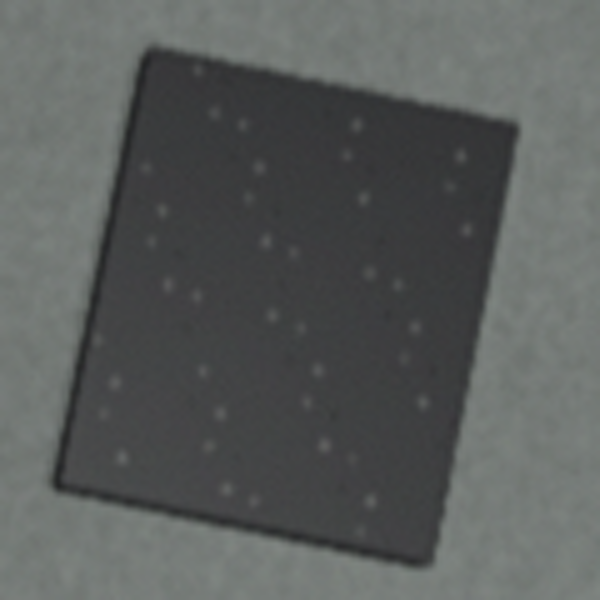

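```bash
cat > h.py <<'E'
import numpy as np
from scipy.spatial.transform import Rotation as Ro
from scipy.optimize import least_squares
C={"scene":(450.736,277.197,208.332,[1028.258,-913.127,1026.290],[0.8658709,-0.01895787,0.55694121]),
"top":(528.542,276.5316,209.1115,[371.0665,25.6442,1465.203],[0.07242079,-0.00397406,-1.54970849])}
def proj(n,p):
    f,cx,cy,t,r=C[n];q=Ro.from_euler("xyz",r).inv().apply(np.atleast_2d(p)-np.array(t))
    return np.c_[cx+f*q[:,0]/-q[:,2],cy-f*q[:,1]/-q[:,2]]
def ray(n,u,v,z):
    f,cx,cy,t,r=C[n];d=Ro.from_euler("xyz",r).apply([(u-cx)/f,-(v-cy)/f,-1.]);t=np.array(t)
    return t+d*(z-t[2])/d[2]
def cr(x,y,k,x0,y0): return ((x+.5)/k-.5+x0,(y+.5)/k-.5+y0)
def fit(body,obs,z):   # obs: list (cam,u,v,bodypoint) ; returns x,y,yaw
    def R(p):
        out=[]
        for n,u,v,b in obs:
            w=Ro.from_euler("z",p[2]).apply(b)+[p[0],p[1],z]
            out+=list(proj(n,w)[0]-[u,v])
        return out
    s=least_squares(R,body);return s.x,np.round(np.array(s.fun).reshape(-1,2),1)
E
python3 - <<'E'
from h import *
f=lambda x,y:cr(x,y,6,150,145)
g=lambda x,y:cr(x,y,8,275,145)
P=[("top",*f(82,170),[95,75,24]),("top",*f(388,80),[95,-75,24]),("top",*f(498,478),[-95,-75,24]),("top",*f(185,560),[-95,75,24]),("top",*f(203,203),[36,0,190]),
("top",*f(203,508),[-74,54,56])]
Q=[("scene",*g(455,105),[36,0,190]),("scene",*g(105,475),[-95,-75,24]),("scene",*g(522,550),[95,-75,24]),("scene",*g(572,345),[95,75,24]),("scene",*g(432,272),[36,0,102])]
for o in(P,Q,P+Q):
    x,r=fit([500,200,.2],o,0);print(x,r.tolist())
h=lambda x,y:cr(x,y,5,300,122)
S=[("top",*h(150,48),[125,105,30]),("top",*h(517,127),[125,-105,30]),("top",*h(430,567),[-125,-105,30]),("top",*h(57,487),[-125,105,30])]
print(fit([500,-150,-.2],S,0))
print(ray("top",287,247,62),ray("top",117,157,155),ray("top",116,213,31))
E
```

```text
[5.00811005e+02 2.38898547e+02 2.95029137e-01] [[-1.1, -0.5], [0.6, -0.1], [0.6, 0.0], [-0.4, 1.3], [0.3, -0.7], [0.0, 0.0]]
[5.01982351e+02 2.36132733e+02 3.12836452e-01] [[0.1, 0.2], [-1.5, -0.2], [0.8, -0.2], [0.2, -0.6], [0.4, 0.7]]
[5.01050354e+02 2.38586492e+02 2.97163021e-01] [[-1.1, -0.5], [0.6, -0.2], [0.7, -0.1], [-0.2, 1.2], [0.4, -0.8], [0.2, -0.1], [0.1, -0.2], [-1.5, -1.0], [0.4, -0.5], [0.5, -0.7], [0.5, 0.3]]
(array([ 5.52230278e+02, -1.97191717e+02, -1.90922946e-01]), array([[-0.6, -0.5],
       [ 0.8, -0.4],
       [ 0.4,  0.6],
       [-0.7,  0.3]]))
[372.97283096  -7.62302862  62.        ] [588.29057565 423.98831744 155.        ] [455.3069917  457.81213748  31.        ]
```

Candidates: ivory stand, top (198,198) / scene (318,195), is the one meant. Ruled out are the orange stand, top (125,287) / scene (287,150), the stereo microscope, top (255,40), and the ivory microscope, scene (397,120). The crops confirm an ivory plate, white stage, black knob at the front left (top 184,229) and a bare pillar (top end at top 183,178). The stand is at (501, 239), yaw 0.297. The slab is at (552, -197), yaw -0.191.

```bash
python3 -m crank '[1,21,28,0,0.1,1,21,28,0,0.1,1,21,28,0,0.1,1,21,28,0,0.1,1,21,28,0,0.1,1,21,28,0,0.1,1,21,28,0,0.1,1,21,28,0,0.1,1,21,28,0,0.1,1,21,28,0,0.1,1,21,28,0,0.1,1,21,28,0,0.1,1,21,28,0,0.1,1,21,28,0,0.1]' 60
python3 -m crank '[1,0,30,0,0,1,-2,35,0,0.0,1,-2,35,0,0,1,-2,35,0,0,1,-2,35,0,0,1,-2,35,0,0,1,-2,35,0,0,1,-2,35,0,0,1,-2,35,0,0,1,-2,35,0,0,1,-2,35,0,0,1,-2,35,0,0,1,-2,35,0,0.045,1,0,0,0,0,1,0,0,0,0]'
```

```text
time_s: 1.27
tcp_pos: [561.3, -199.3, 404.5]
ee_rot: [-3.141, -0.0, 1.828]
force: [1.7, 0.3, -0.6]
gripper_width: 0.996
time_s: 2.52
tcp_pos: [535.7, 251.8, 404.3]
ee_rot: [-3.141, -0.001, 1.873]
force: [0.9, -0.9, -0.1]
gripper_width: 1.002
```

```bash
cat > look.py <<'E'
import sys,cv2
from rig import robot, viewer
tag=sys.argv[1]
for a in sys.argv[2:]:
    n,x,y,w,h,k=a.split(",");x,y,w,h,k=map(int,(x,y,w,h,k))
    im=viewer.read_camera(n)["image"][y:y+h,x:x+w]
    cv2.imwrite(f"pics/{tag}_{n}.png",cv2.resize(im,None,fx=k,fy=k,interpolation=cv2.INTER_CUBIC))
E
python3 -m crank '[1,0,-2,-25,0,1,0,0,-25,0,1,0,0,0,0,1,0,0,0,0]'
python3 look.py a scene,230,80,180,140,4 top,130,120,150,140,4
```

```text
time_s: 2.85
tcp_pos: [536.8, 245.8, 353.9]
ee_rot: [-3.139, 0.001, 1.866]
force: [-0.0, 0.4, 0.6]
gripper_width: 1.003
```

View pics/a_scene.png

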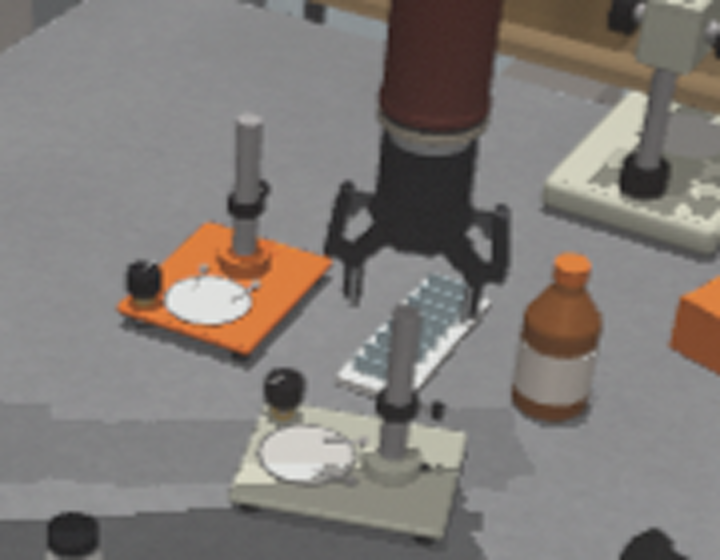

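View pics/a_top.png

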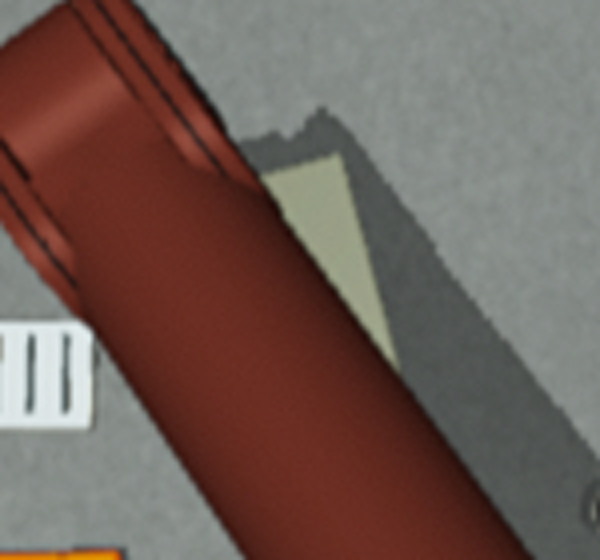

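```bash
python3 - <<'E'
from h import *
print((proj("scene",[[536.8,245.8,194],[536.8,245.8,199],[535.4,249.1,190]])-[230,80])*4)
print(ray("scene",230+405/4,80+312/4,190))
E
python3 -m crank '[1,-1.5,1.5,-20,0,1,0,1.5,-15,0,1,0,0,0,0,1,0,0,0,0]'
```

```text
[[406.28727425 308.45655111]
 [406.87657762 303.38866973]
 [406.09560827 310.09910797]]
[535.90465434 246.07908409 190.        ]
time_s: 3.28
tcp_pos: [535.4, 250.2, 320.7]
ee_rot: [3.141, -0.0, 1.868]
force: [-0.2, -0.8, -0.1]
gripper_width: 1.005
```

Aligned. Now I grip, then lift.

```bash
python3 -m crank '[0.6,0,0,0,0,0.4,0,0,0,0,0.2,0,0,0,0,0,0,0,0,0,0,0,0,0,0,0,0,0,0,0,0,0,0,0,0,0,0,0,0,0]' 90
python3 look.py b scene,230,80,180,140,4
python3 -m crank '[0,0,0,2,0,0,0,0,4,0,0,0,0,6,0,0,0,0,8,0,0,0,0,8,0,0,0,0,8,0,0,0,0,8,0,0,0,0,6,0,0,0,0,0,0,0,0,0,0,0]'
python3 look.py c scene,230,80,180,140,4
```

```text
time_s: 3.95
tcp_pos: [535.0, 250.2, 320.1]
ee_rot: [-3.141, 0.0, 1.868]
force: [-2.9, -0.9, 5.8]
gripper_width: 0.273
time_s: 4.83
tcp_pos: [535.2, 250.3, 370.1]
ee_rot: [3.141, 0.0, 1.868]
force: [-1.0, -0.2, -9.2]
gripper_width: 0.271
```

View pics/b_scene.png

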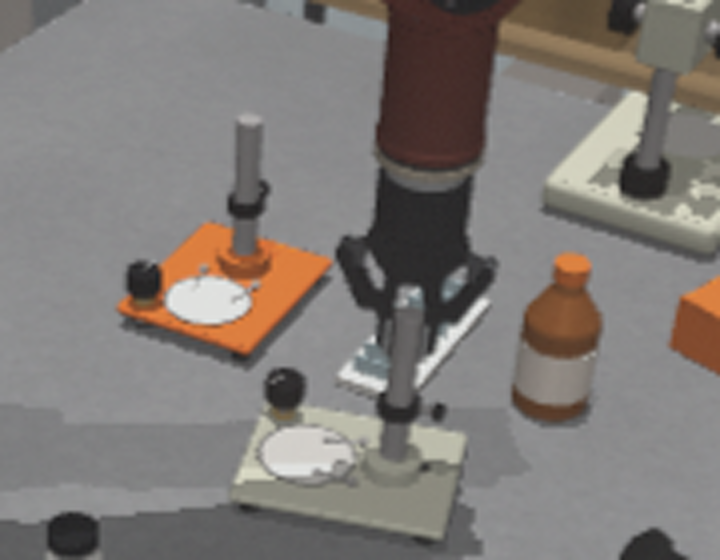

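View pics/c_scene.png

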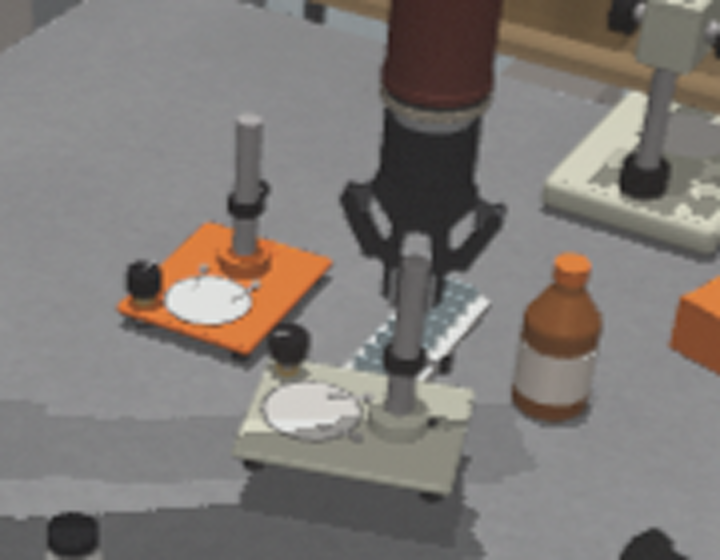

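```bash
python3 -m crank '[0,0,0,6,0,0,0,0,12,0,0,0,0,12,0,0,0,0,12,0,0,0,0,12,0,0,0,0,6,0,0,0,0,0,0]'
python3 -m crank '[0,1,-6,0,-0.01,0,2,-14,0,-0.02,0,2,-20,0,-0.025,0,3,-24,0,-0.025,0,3,-26,0,-0.03,0,3,-26,0,-0.03,0,3,-26,0,-0.03,0,3,-26,0,-0.03,0,3,-26,0,-0.03,0,3,-26,0,-0.03,0,3,-26,0,-0.03,0,3,-26,0,-0.03,0,3,-26,0,-0.03,0,3,-26,0,-0.03,0,3,-26,0,-0.03,0,3,-26,0,-0.03,0,3,-26,0,-0.023,0,3,-26,0,-0.02,0,2,-16,0,-0.015,0,1,-8,0,0]'
python3 -m crank '[0,0,-2,0,0,0,0,0,-15,0,0,0,0,-15,0,0,0,0,-15,0,0,0,0,-8,0,0,0,0,0,0,0,0,0,0,0]'
python3 look.py d scene,170,160,180,140,4 top,290,110,150,140,4
```

```text
time_s: 5.47
tcp_pos: [535.4, 250.6, 432.1]
ee_rot: [3.138, -0.0, 1.868]
force: [0.4, 0.3, -9.1]
gripper_width: 0.27
time_s: 7.13
tcp_pos: [588.1, -206.0, 429.2]
ee_rot: [-3.141, 0.001, 1.365]
force: [-0.5, -0.7, -9.8]
gripper_width: 0.272
time_s: 7.72
tcp_pos: [588.4, -202.9, 376.9]
ee_rot: [-3.141, -0.001, 1.371]
force: [0.0, -0.5, -9.4]
gripper_width: 0.27
```

View pics/d_scene.png

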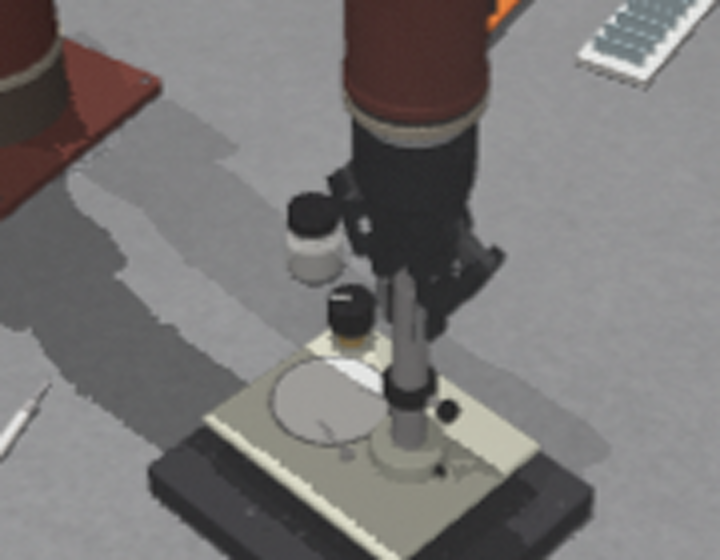

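View pics/d_top.png

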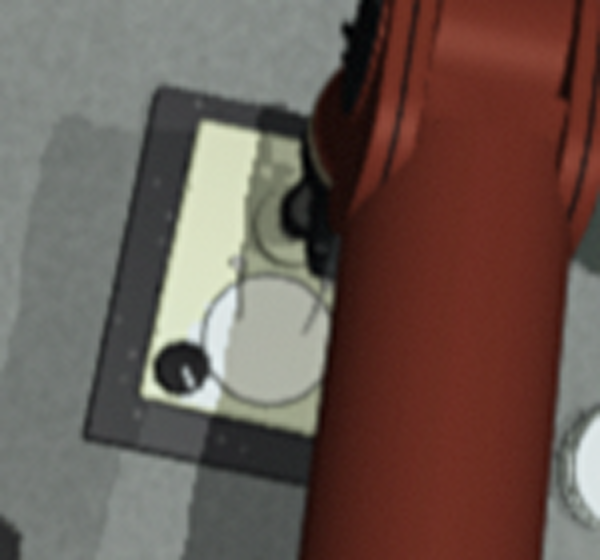

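```bash
python3 -m crank '[0,0,0,-4,0,0,0,0,-5,0,0,0,0,-5,0,0,0,0,-4,0,0,0,0,-3,0,0,0,0,-1,0,0,0,0,0,0,0,0,0,0,0]'
python3 -m crank '[0,0,0,-1,0,0,0,0,-1,0,0,0,0,0,0,0,0,0,0,0]'
python3 -m crank '[0,0,0,-1,0,0,0,0,0,0,0,0,0,0,0]'
```

```text
time_s: 8.48
tcp_pos: [588.2, -203.8, 354.8]
ee_rot: [3.142, -0.0, 1.37]
force: [-0.6, 1.3, -8.8]
gripper_width: 0.269
time_s: 8.82
tcp_pos: [588.2, -203.7, 352.7]
ee_rot: [3.142, 0.0, 1.37]
force: [0.0, -0.4, -8.8]
gripper_width: 0.267
time_s: 9.07
tcp_pos: [588.2, -203.9, 351.9]
ee_rot: [3.141, 0.0, 1.37]
force: [0.1, -0.2, -7.7]
gripper_width: 0.271
```

```bash
python3 -m crank '[0,0,0,-1,0,0,0,0,0,0,0,0,0,0,0]'
python3 -m crank '[0,0,0,-1,0,0,0,0,0,0,0,0,0,0,0]'
```

```text
time_s: 9.32
tcp_pos: [588.3, -203.8, 351.3]
ee_rot: [3.141, 0.0, 1.37]
force: [-0.8, 0.1, -3.0]
gripper_width: 0.273
time_s: 9.57
tcp_pos: [588.3, -203.7, 350.5]
ee_rot: [3.141, 0.0, 1.37]
force: [-2.1, 0.6, 3.2]
gripper_width: 0.273
```

```bash
python3 -m crank '[0.4,0,0,0,0,0.5,0,0,0,0,0.7,0,0,0,0,1,0,0,0,0,1,0,0,0,0,1,0,0,0,0,1,0,0,4,0,1,0,0,12,0,1,0,0,20,0,1,0,0,25,0,1,0,0,25,0,1,0,0,14,0,1,0,0,0,0]'
python3 -m crank '[1,-20,25,0,0,1,-20,25,0,0,1,-20,25,0,0,1,-20,25,0,0,1,-20,25,0,0,1,-20,25,0,0,1,0,0,0,0,1,0,0,0,0]'
python3 look.py e scene,170,140,200,150,4 top,290,110,150,140,4
```

```text
time_s: 10.65
tcp_pos: [588.7, -203.6, 455.0]
ee_rot: [3.135, 0.001, 1.37]
force: [0.5, -0.9, 0.2]
gripper_width: 1.0
time_s: 11.32
tcp_pos: [467.4, -52.2, 450.5]
ee_rot: [3.14, 0.001, 1.372]
force: [0.1, -1.4, -0.1]
gripper_width: 1.001
```

View pics/e_scene.png

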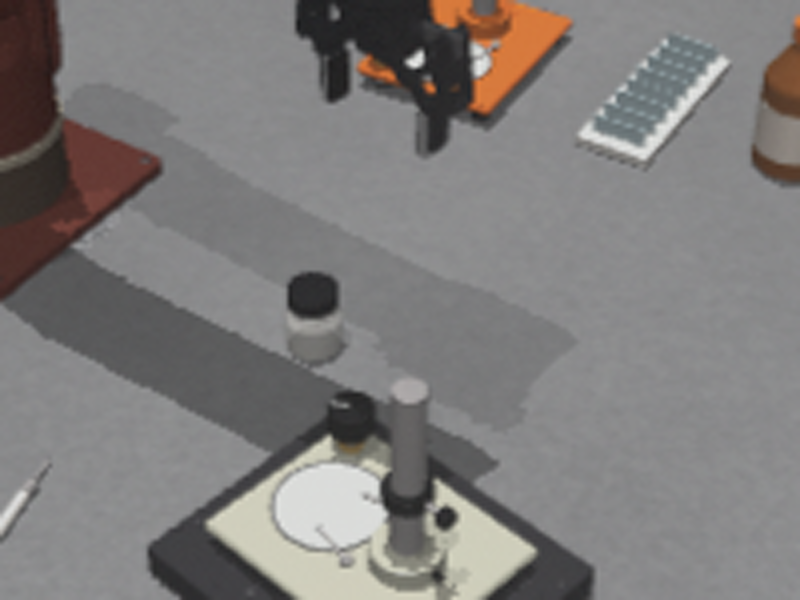

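View pics/e_top.png

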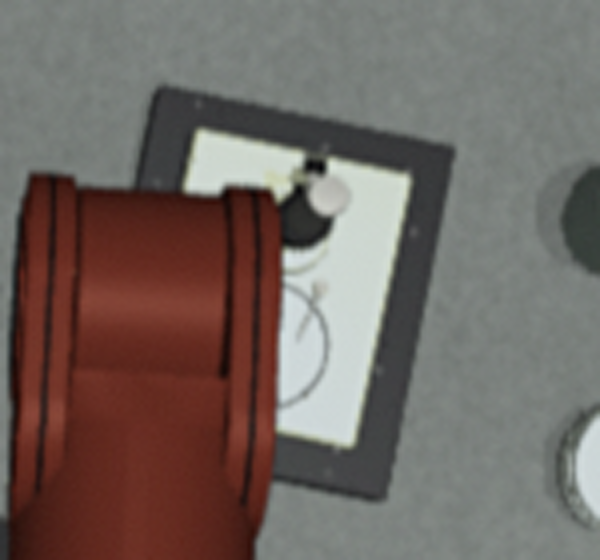

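```bash
python3 -m crank '[1,0,30,0,0,1,0,35,0,0,1,0,35,0,0,1,0,35,0,0,1,0,30,0,0,1,0,0,0,0]'
python3 look.py f scene,200,200,120,100,6 top,300,110,120,120,5
```

```text
time_s: 11.92
tcp_pos: [468.0, 116.6, 449.9]
ee_rot: [-3.141, -0.003, 1.376]
force: [-0.5, 0.9, 0.3]
gripper_width: 1.001
```

View pics/f_scene.png

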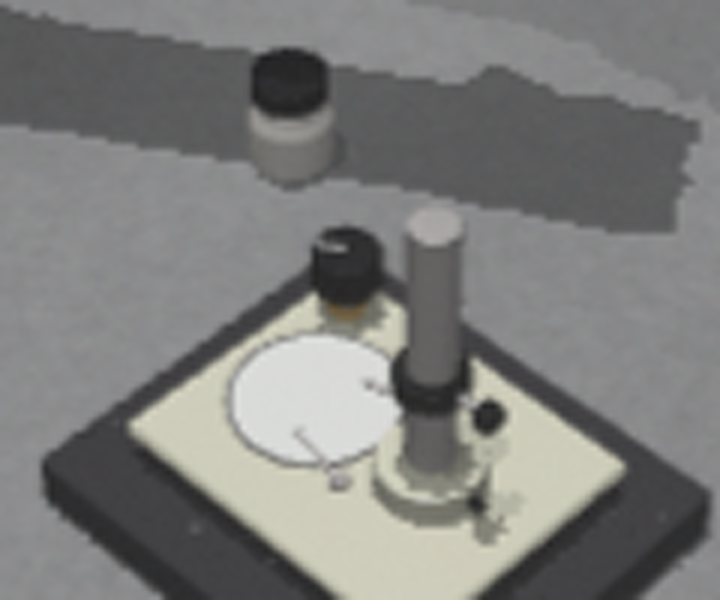

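View pics/f_top.png

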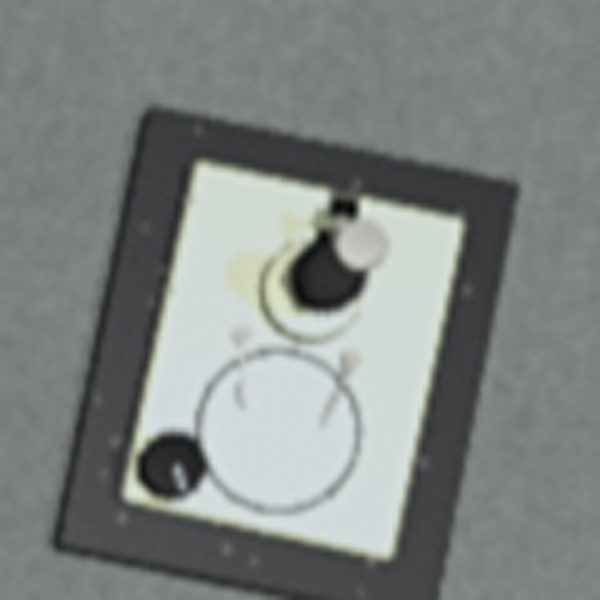

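```bash
python3 - <<'E'
from h import *
f=lambda x,y:cr(x,y,5,300,110)
g=lambda x,y:cr(x,y,6,200,200)
P=[("top",*f(197,160),[95,75,24]),("top",*f(466,215),[95,-75,24]),("top",*f(392,558),[-95,-75,24]),("top",*f(122,500),[-95,75,24]),("top",*f(362,245),[36,0,190])]
S=[("scene",*g(435,228),[36,0,190]),("scene",*g(128,425),[-95,-75,24]),("scene",*g(625,467),[95,75,24])]
for o in (P,P+S):
    x,r=fit([552,-197,-.2],o,29);print(x,r.tolist())
    print(Ro.from_euler("z",x[2]).apply([-74,54,0])+[x[0],x[1],0])
print(ray("top",*f(172,464),91), ray("scene",*g(348,240),91))
a=ray("top",*f(175,469),91);b=ray("top",*f(182,485),91);print(np.arctan2(*(b-a)[[1,0]]))
from rig import robot;print(robot.observe()["q"])
E
```

```text
[ 5.53409449e+02 -1.96299665e+02 -1.96375877e-01] [[-0.6, -0.3], [-0.1, 0.5], [0.5, 0.5], [-0.3, 0.1], [0.5, -0.7]]
[ 491.36799069 -128.89894217    0.        ]
[ 5.53750213e+02 -1.96918429e+02 -1.98428946e-01] [[-0.3, -0.5], [0.2, 0.5], [0.6, 0.4], [-0.1, -0.1], [0.8, -0.8], [-0.1, -0.3], [-0.7, -0.7], [0.9, -1.0]]
[ 491.84726367 -129.39047298    0.        ]
[ 491.62369218 -127.32431194   91.        ] [ 488.91880442 -123.22378131   91.        ]
-2.715831077259076
[ 3.28579216e-01 -1.20099137e-03 -6.44277909e-01  1.76169856e+00
 -1.51393162e-03  1.38131364e+00 -5.14993253e-01]
```

```bash
python3 -m crank '[1,3,-31,0,0.12,1,3,-31,0,0.12,1,3,-31,0,0.12,1,3,-31,0,0.12,1,3,-31,0,0.12,1,3,-30,0,0.12,1,3,-30,0,0.12,1,2,-30,0,0.12,1,0,0,0,0.12,1,0,0,0,0.12,1,0,0,0,0.12,1,0,0,0,0.12,1,0,0,0,0,1,0,0,0,0]'
python3 -c "
from rig import robot;print(robot.observe()['q'])"
```

```text
time_s: 13.18
tcp_pos: [490.8, -134.1, 449.4]
ee_rot: [-3.141, -0.001, 2.798]
force: [1.2, -0.3, 0.2]
gripper_width: 0.998
[ 0.57545098  0.04743738 -0.40759766  1.71547504  0.01925105  1.38331577
  1.39173286]
```

```bash
python3 -m crank '[1,0.7,5.5,-30,0,1,0,0,-35,0,1,0,0,-35,0,1,0,0,-35,0,1,0,0,-30,0,1,0,0,-20,0,1,0,0,-10,0,1,0,0,0,0,1,0,0,0,0]'
python3 look.py g scene,180,160,150,120,5 top,270,130,120,120,5
```

```text
time_s: 13.93
tcp_pos: [492.1, -127.2, 255.2]
ee_rot: [3.142, 0.0, 2.802]
force: [0.5, -0.2, 0.1]
gripper_width: 1.001
```

View pics/g_scene.png

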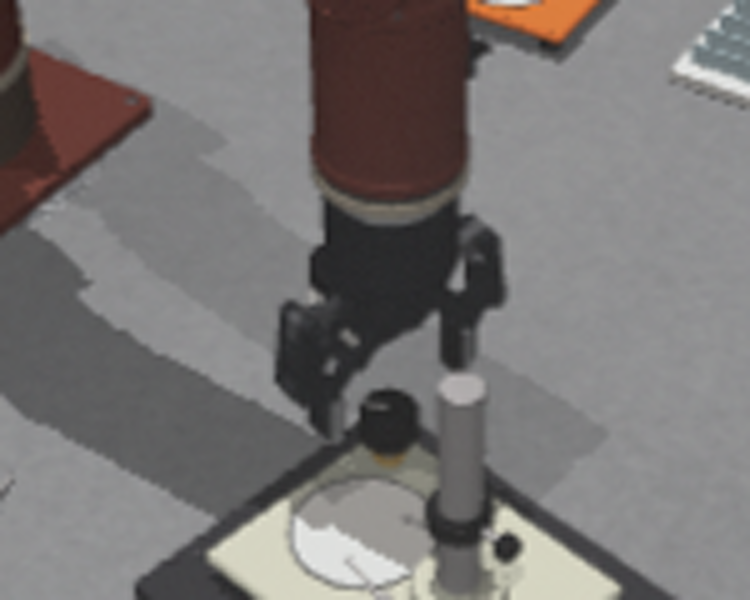

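```bash
python3 -m crank '[1,-0.4,-1,-10,0,1,0,0,-8,0,1,0,0,-3,0,0.7,0,0,0,0,0.6,0,0,0,0,0.5,0,0,0,0,0.45,0,0,0,0,0.45,0,0,0,0]' 20
python3 look.py i scene,180,160,150,120,5
python3 -m crank '[0.3,0,0,0,0,0.2,0,0,0,0,0.1,0,0,0,0,0,0,0,0,0,0,0,0,0,0]' 20
python3 look.py j scene,180,160,150,120,5 
```

```text
time_s: 14.7
tcp_pos: [491.4, -128.1, 233.9]
ee_rot: [-3.141, 0.0, 2.804]
force: [-0.6, -1.5, -0.2]
gripper_width: 0.452
time_s: 15.17
tcp_pos: [491.4, -128.0, 233.7]
ee_rot: [-3.141, 0.0, 2.804]
force: [-2.4, -2.2, 0.8]
gripper_width: 0.4
```

View pics/j_scene.png

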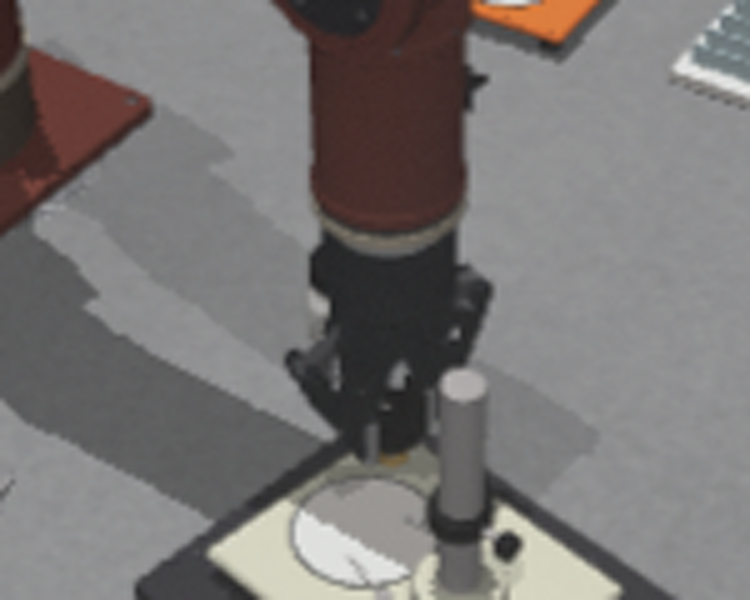

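```bash
python3 -m crank '[0,0,0,-0.05,-0.05,0,0,0,-0.08,-0.08,0,0,0,-0.08,-0.08,0,0,0,-0.08,-0.08,0,0,0,-0.08,-0.08,0,0,0,-0.08,-0.08,0,0,0,-0.03,-0.05,0,0,0,0,0,0,0,0,0,0]'
python3 -m crank '[0,0,0,-0.05,-0.05,0,0,0,-0.08,-0.08,0,0,0,-0.08,-0.08,0,0,0,-0.08,-0.08,0,0,0,-0.08,-0.08,0,0,0,-0.08,-0.08,0,0,0,-0.03,-0.05,0,0,0,0,0,0,0,0,0,0]'
python3 -m crank '[0,0,0,-0.05,-0.05,0,0,0,-0.08,-0.08,0,0,0,-0.08,-0.08,0,0,0,-0.08,-0.08,0,0,0,-0.08,-0.08,0,0,0,-0.08,-0.08,0,0,0,-0.03,-0.05,0,0,0,0,0,0,0,0,0,0]'
```

```text
time_s: 15.97
tcp_pos: [491.5, -127.8, 233.3]
ee_rot: [3.141, 0.0, 2.306]
force: [-0.2, -1.7, 2.0]
gripper_width: 0.4
time_s: 16.72
tcp_pos: [491.8, -127.9, 233.2]
ee_rot: [3.141, 0.001, 1.807]
force: [-1.3, -2.3, 5.0]
gripper_width: 0.406
time_s: 17.47
tcp_pos: [491.9, -128.2, 233.1]
ee_rot: [3.14, 0.0, 1.307]
force: [-1.3, -3.4, 7.6]
gripper_width: 0.4
```

```bash
python3 -m crank '[0.6,0,0,0,0,0.6,0,0,0,0,0.6,0,0,0,0]'
python3 -m crank '[0.3,0,0,0,0,0.2,0,0,0,0,0.1,0,0,0,0,0,0,0,0,0,0,0,0,0,0]' 20
python3 -m crank '[0,0,0,0,-0.05,0,0,0,0,-0.08,0,0,0,0,-0.08,0,0,0,0,-0.08,0,0,0,0,-0.08,0,0,0,0,-0.08,0,0,0,0,-0.05,0,0,0,0,0,0,0,0,0,0]'
python3 -m crank '[0,0,0,0,-0.05,0,0,0,0,-0.08,0,0,0,0,-0.08,0,0,0,0,-0.08,0,0,0,0,-0.08,0,0,0,0,-0.08,0,0,0,0,-0.05,0,0,0,0,0,0,0,0,0,0]'
```

```text
time_s: 17.72
tcp_pos: [491.3, -127.4, 231.9]
ee_rot: [-3.141, -0.0, 1.306]
force: [-0.0, 0.2, 0.6]
gripper_width: 0.595
time_s: 18.13
tcp_pos: [491.5, -127.7, 232.3]
ee_rot: [3.141, -0.0, 1.305]
force: [0.5, 0.6, 0.1]
gripper_width: 0.404
time_s: 18.88
tcp_pos: [491.7, -127.9, 232.4]
ee_rot: [3.141, -0.0, 0.806]
force: [3.5, -1.3, -1.5]
gripper_width: 0.4
time_s: 19.63
tcp_pos: [491.4, -128.1, 232.3]
ee_rot: [3.141, -0.0, 0.307]
force: [3.1, -1.2, -1.8]
gripper_width: 0.402
```

```bash
python3 -m crank '[0.6,0,0,0,0,0.8,0,0,0,0,1,0,0,0,0,1,0,0,0,0,1,0,0,15,0,1,0,0,30,0,1,0,0,35,0,1,0,0,35,0,1,0,0,35,0,1,0,0,30,0,1,-3,35,0,0,1,-3,35,0,0,1,-3,35,0,0,1,-3,35,0,0,1,-3,35,0,0,1,0,35,0,0,1,0,0,0,0,1,0,0,0,0]'
python3 look.py k scene,200,200,120,100,6 top,300,110,120,120,5
```

```text
time_s: 21.13
tcp_pos: [476.0, 84.3, 412.3]
ee_rot: [-3.141, 0.0, 0.309]
force: [0.1, -0.8, -0.1]
gripper_width: 0.999
```

View pics/k_scene.png

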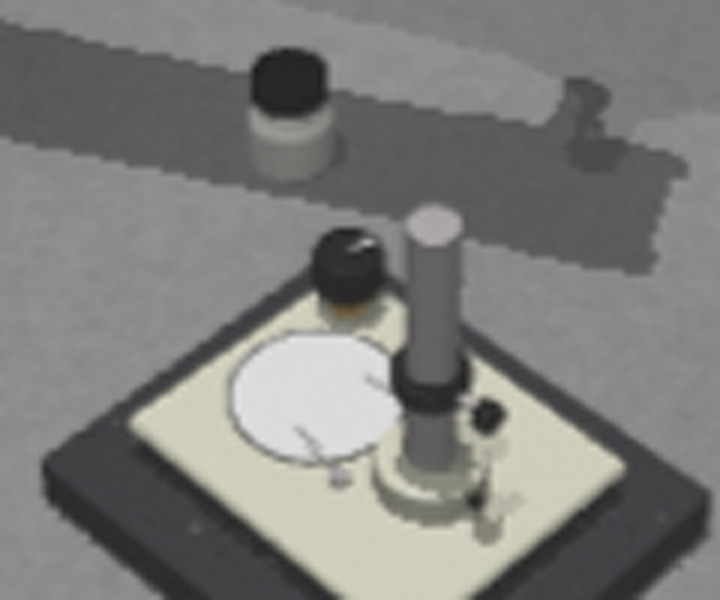

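View pics/k_top.png

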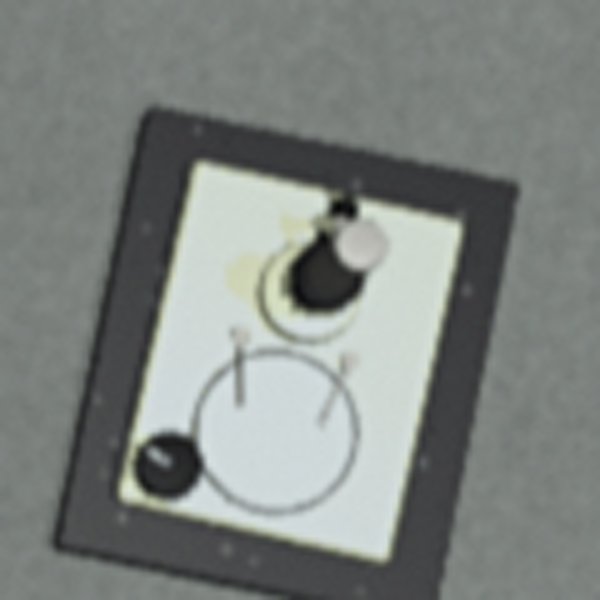

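```bash
python3 -m crank '[0,2,-30,0,0.1,0,2,-30,0,0.1,0,2,-30,0,0.1,0,2,-30,0,0.1,0,2,-30,0,0.1,0,2,-30,0,0.1,0,2,-30,0,0.1,0,2,-4,0,0.1,0,0,0,-30,0.1,0,0,0,-35,0.1,0,0,0,-35,0.1,0,0,0,-25,0.1,0,0,0,-14,0,0,0,0,0,0,0,0,0,0,0]'
python3 -m crank '[0,0,0,-1,0,0,0,0,0,0,0,0,0,0,0]'
python3 -m crank '[0,0,0,-1,0,0,0,0,0,0,0,0,0,0,0]'
python3 -m crank '[0,0,0,-1,0,0,0,0,0,0,0,0,0,0,0]'
```

```text
time_s: 22.48
tcp_pos: [491.9, -133.0, 273.0]
ee_rot: [-3.14, 0.0, 1.502]
force: [0.0, 0.5, 0.5]
gripper_width: -0.002
time_s: 22.73
tcp_pos: [492.8, -132.1, 273.5]
ee_rot: [3.14, 0.0, 1.504]
force: [0.9, -0.9, 0.1]
gripper_width: -0.0
time_s: 22.98
tcp_pos: [492.4, -131.8, 271.5]
ee_rot: [3.141, 0.0, 1.504]
force: [-0.4, 0.2, -0.4]
gripper_width: 0.0
time_s: 23.23
tcp_pos: [492.3, -131.8, 270.2]
ee_rot: [-3.141, -0.0, 1.504]
force: [0.0, -0.0, -0.1]
gripper_width: 0.001
```

```bash
python3 -m crank '[0,-0.7,3.8,-2,0,0,0,0,-2,0,0,0,0,0,0,0,0,0,0,0]'
for i in 1 2 3 4 5; do python3 -m crank '[0,0,0,-0.7,0,0,0,0,0,0,0,0,0,0,0]' | grep -A2 -E 'pos|force'|grep -v ee_rot; done
```

```text
time_s: 23.57
tcp_pos: [491.6, -127.9, 266.0]
ee_rot: [-3.141, -0.0, 1.505]
force: [-0.3, -0.4, -0.8]
gripper_width: -0.002
tcp_pos: [491.7, -128.1, 265.6]
force: [-0.4, -0.1, -0.6]
gripper_width: -0.0
tcp_pos: [491.7, -128.0, 264.8]
force: [0.6, 0.1, 0.4]
gripper_width: 0.001
tcp_pos: [491.7, -128.0, 264.1]
force: [0.3, -0.4, 0.7]
gripper_width: 0.001
tcp_pos: [491.8, -128.1, 263.6]
force: [-0.2, 0.8, 2.3]
gripper_width: 0.002
tcp_pos: [491.9, -128.1, 263.5]
force: [-2.1, 0.7, 7.7]
gripper_width: 0.001
```

```bash
python3 -m crank '[0,0,0,10,0,0.5,0,0,20,0,1,0,0,10,0,1,0,0,0,0,1,0,0,0,0,1,0,0,0,0,1,0,0,-20,0,1,0,0,-25,0,1,0,0,-18,0,1,0,0,-6,0,1,0,0,0,0,1,0,0,0,0]'

```

```text
time_s: 25.82
tcp_pos: [491.7, -128.0, 233.8]
ee_rot: [-3.141, -0.0, 1.504]
force: [0.4, -0.1, 0.8]
gripper_width: 1.001
```

```bash
python3 -m crank '[0.6,0,0,0,0,0.45,0,0,0,0,0.45,0,0,0,0,0.3,0,0,0,0,0.2,0,0,0,0,0.1,0,0,0,0,0,0,0,0,0,0,0,0,0,0]' 20
python3 -m crank '[0,0,0,0,-0.05,0,0,0,0,-0.08,0,0,0,0,-0.08,0,0,0,0,-0.08,0,0,0,0,-0.08,0,0,0,0,-0.08,0,0,0,0,-0.05,0,0,0,0,0,0,0,0,0,0]'
python3 -m crank '[0,0,0,0,-0.05,0,0,0,0,-0.08,0,0,0,0,-0.08,0,0,0,0,-0.08,0,0,0,0,-0.08,0,0,0,0,-0.08,0,0,0,0,-0.08,0,0,0,0,-0.05,0,0,0,0,0,0,0,0,0,0]'
python3 -m crank '[0.6,0,0,0,0,0.8,0,0,0,0,1,0,0,0,0,1,0,0,0,0,1,0,0,15,0,1,0,0,30,0,1,0,0,35,0,1,0,0,35,0,1,0,0,35,0,1,0,0,30,0,1,-3,35,0,0,1,-3,35,0,0,1,-3,35,0,0,1,-3,35,0,0,1,-3,35,0,0,1,0,35,0,0,1,0,0,0,0,1,0,0,0,0]'
python3 look.py l scene,200,200,120,100,6 top,300,110,120,120,5
```

```text
time_s: 26.48
tcp_pos: [491.7, -128.0, 234.5]
ee_rot: [3.141, 0.0, 1.504]
force: [-2.3, 1.2, 5.8]
gripper_width: 0.402
time_s: 27.23
tcp_pos: [491.9, -128.2, 234.5]
ee_rot: [3.141, -0.0, 1.006]
force: [-2.0, -1.1, 6.7]
gripper_width: 0.401
time_s: 28.07
tcp_pos: [492.0, -128.5, 234.5]
ee_rot: [3.14, -0.001, 0.426]
force: [-0.9, -1.6, 6.4]
gripper_width: 0.4
time_s: 29.57
tcp_pos: [476.4, 84.0, 413.6]
ee_rot: [-3.141, 0.0, 0.429]
force: [0.3, -1.1, -0.3]
gripper_width: 1.0
```

View pics/l_scene.png

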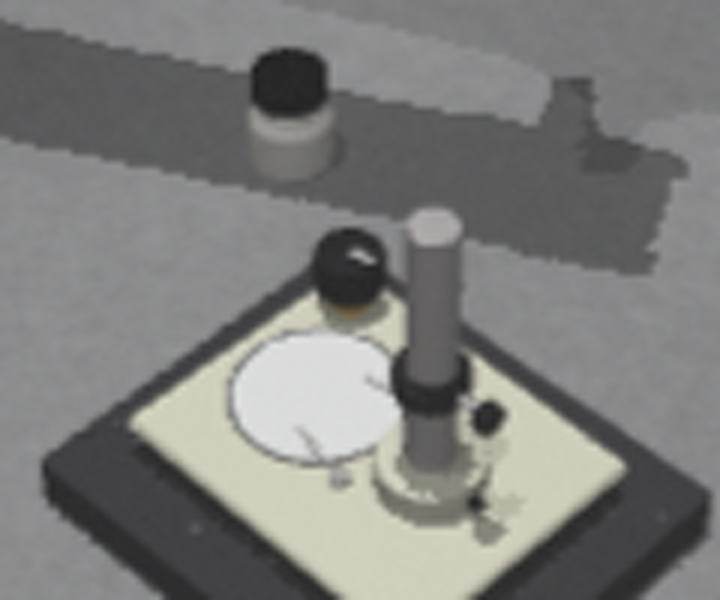

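View pics/l_top.png

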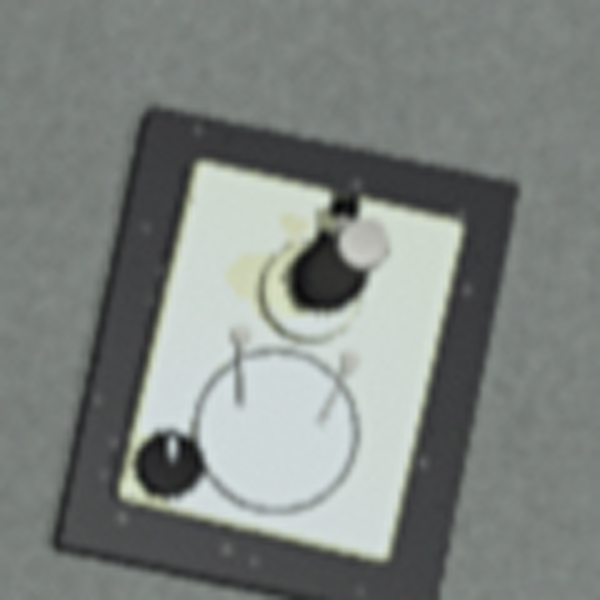

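```bash
python3 -m crank '[0,2,-30,0,0.1,0,2,-30,0,0.1,0,2,-30,0,0.1,0,2,-30,0,0.1,0,2,-30,0,0.1,0,2,-30,0,0.1,0,2,-30,0,0.1,0,1.5,-2,0,0.1,0,0,0,-30,0.1,0,0,0,-35,0.1,0,0,0,-35,0.1,0,0,0,-25,0,0,0,0,-14,0,0,0,0,-5,0,0,0,0,-2,0,0,0,0,0,0,0,0,0,0,0,0,0,0,0,0]'

```

```text
time_s: 31.17
tcp_pos: [492.6, -130.3, 269.1]
ee_rot: [3.139, 0.0, 1.524]
force: [0.0, -0.0, 0.2]
gripper_width: -0.001
```

```bash
python3 -m crank '[0,-1,2,-2,0,0,0,0,-1,0,0,0,0,0,0,0,0,0,0,0]'
for i in 1 2 3 4 5 6; do python3 -m crank '[0,0,0,-0.4,0,0,0,0,0,0,0,0,0,0,0]' | grep -E 'pos|force'; done
```

```text
time_s: 31.5
tcp_pos: [491.2, -127.9, 264.9]
ee_rot: [3.142, 0.0, 1.524]
force: [-0.0, 0.2, 0.5]
gripper_width: 0.001
tcp_pos: [491.2, -128.0, 264.3]
force: [0.5, 0.1, 0.2]
tcp_pos: [491.2, -128.0, 263.9]
force: [0.2, 0.1, 0.7]
tcp_pos: [491.2, -128.0, 263.6]
force: [0.3, -0.4, 0.8]
tcp_pos: [491.3, -128.0, 263.5]
force: [-1.0, -0.4, 5.0]
tcp_pos: [491.4, -128.1, 263.5]
force: [-2.9, 1.4, 9.2]
tcp_pos: [491.5, -128.1, 263.4]
force: [-2.7, 1.1, 12.0]
```

```bash
python3 -m crank '[0,0,0,15,0,0,0,0,15,0,0,-5,-27,0,0,0,-5,-27,0,0,0,-5,-27,0,0,0,-6,-26,0,0,0,0,0,-25,0,0,0,0,-20,0,0,0,0,-12,0,0,0,0,-4,0,0,0,0,0,0,0,0,0,0,0]'
```

```text
time_s: 34.0
tcp_pos: [470.4, -235.0, 231.8]
ee_rot: [3.141, 0.0, 1.524]
force: [-0.3, -0.0, 0.1]
gripper_width: -0.001
```

```bash
python3 -m crank '[0,0,0,-3,0,0,0,0,0,0,0,0,0,0,0]'|grep -E 'pos|force'
for i in 1 2 3 4 5 6 7 8 9; do python3 -m crank '[0,0,0,-0.5,0,0,0,0,0,0,0,0,0,0,0]' | grep -E 'pos|force'; done
```

```text
tcp_pos: [470.4, -235.0, 228.9]
force: [-0.8, 0.3, -0.9]
tcp_pos: [470.2, -235.0, 228.0]
force: [-0.2, -0.1, -0.1]
tcp_pos: [470.2, -235.0, 227.3]
force: [1.1, -0.7, 0.8]
tcp_pos: [470.2, -235.0, 226.9]
force: [-1.3, -0.2, -0.1]
tcp_pos: [470.2, -235.1, 226.5]
force: [-1.1, 0.1, 3.4]
tcp_pos: [470.2, -235.1, 226.1]
force: [-2.1, 0.1, 5.2]
tcp_pos: [470.2, -235.2, 225.8]
force: [-3.2, -0.3, 7.2]
tcp_pos: [470.1, -235.3, 225.5]
force: [-3.7, -0.0, 9.7]
tcp_pos: [470.2, -235.3, 225.1]
force: [-3.9, -0.0, 10.1]
tcp_pos: [470.1, -235.4, 224.8]
force: [-5.1, 0.9, 13.5]
```

```bash
python3 -m crank '[0,0,0,15,0,0,0,0,30,0,0,0,0,35,0,0,0,0,35,0,0,0,0,35,0,0,0,30,20,0,0,0,35,0,0,0,0,35,0,0,0,0,35,0,0,0,0,35,0,0,0,0,35,0,0,0,0,35,0,0,0,0,35,0,0,0,0,30,0,0,0,0,0,0,0,0,0,0,0,0]'
python3 look.py m scene,0,0,560,420,1 top,0,0,560,420,1
python3 - <<'E'
import cv2
a=cv2.imread("pics/m_top.png");cv2.imwrite("pics/m_c.png",cv2.resize(a[110:230,300:420],None,fx=5,fy=5,interpolation=cv2.INTER_CUBIC))
b=cv2.imread("pics/top0.png");cv2.imwrite("pics/m_cmp.png",cv2.resize(a,(560,420)))
E
```

```text
time_s: 37.83
tcp_pos: [470.0, 71.7, 393.6]
ee_rot: [-3.141, -0.0, 1.528]
force: [1.0, -0.3, -0.6]
gripper_width: 0.001
```

View pics/m_c.png

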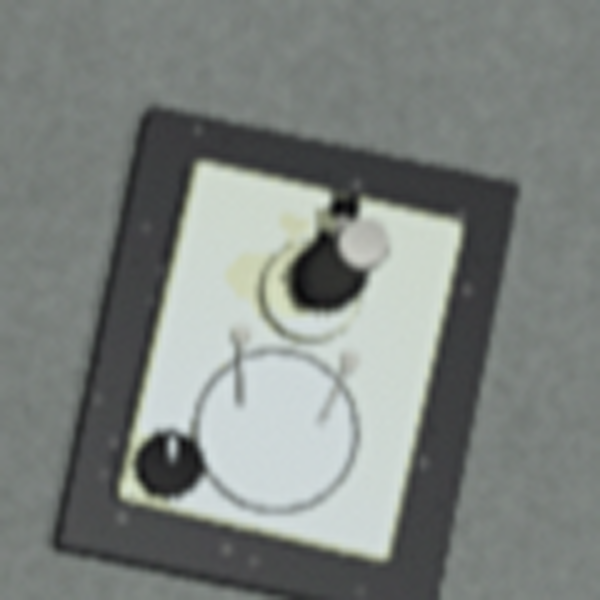

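View pics/m_top.png

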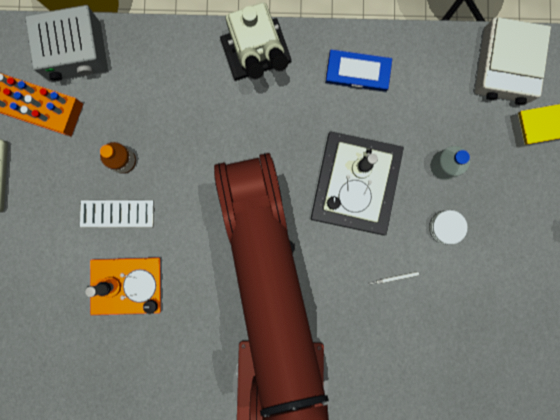

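View pics/m_scene.png

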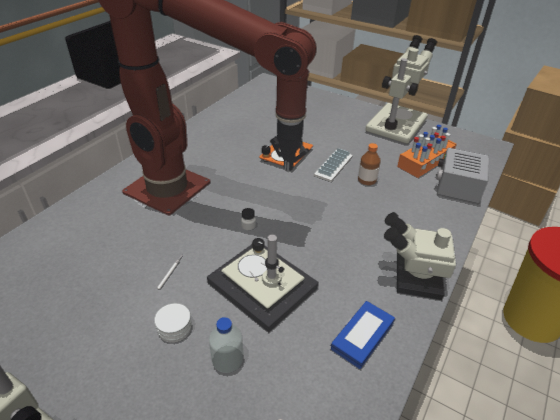

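The stand sits square in the middle of the slab (top 357,183). The knob's line points to the pillar end (top 334,201), the other things are where they were, and the arm is clear of everything. I'm handing in now.

```bash
python3 -c "
from rig import finish_job;print(finish_job())"
```

```text
the job is handed in; nothing more can be done
None
```

I lifted the ivory stand by its pillar and set it down on the slab with only a few newtons of contact. I let go and turned the levelling screw about 3.6 rad clockwise in three grips. The job took about 38 s of the 72 s.

**Placement:** from the camera fit after letting go, the plate centre is within about 2 mm of the slab centre and square within about 0.01 rad. The pillar is on the far side. The last pictures show the same placement, and the other things look unmoved.

**Levelling:**
- **Screw foot:** a press on the knob meets a hard stop with no dip, so the screw's foot is on the slab.
- **Front right foot:** a press on that corner was firm from the start, so the stand is not jacked off it. The height where I touched it suggests roughly 2 N on that foot.
- **Screw angle:** the knob's white line points along the stand's x axis, which I read as about -0.2 rad. That the line marks zero is my inference: it put the starting angle at -3.8, inside the stated range.

**Not certain:** I could not measure the load on each foot directly, and the force reading is noisy by about 1 N. A press on the knob about 1.1 rad earlier had also shown almost no dip, so the exact point where the screw's foot first touched is known only to about half a millimetre. The front right corner also felt stiffer, at about 6 N/mm, than the nominal 3 N/mm. I did not press on the two back feet.

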